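# Load the tray and shut the dark box

### The job

The lens tube on the tray is to be measured in the dark: with the fingertips, push the tray fully home into the grey box, then push the box's door fully shut. The lens tube must ride in standing on the tray, without being touched or lifted, and the things round the box stay where they are.

Things in the scene. Friction and masses are not known exactly. Their poses are not given: they have to be found in the camera images.
- dark_box: low grey sheet-metal box bolted to the bench, open in front: 140 mm deep (x), 136 wide (y), 85 tall, walls 4; a black sensor cap, 40 mm across, 18 mm high, on the back of its roof. Origin: on the bench, in the plane of the box's open front, midway between its sides. x points into the box (away from the robot), y to its left, z up.
- tray (a joint): how far the tray stands out of the box, m: 0 = fully home (hard stop), 0.11 = farthest out. It slides along the box's x axis and stays where left (friction 1.5 N plus 8 N per m/s). Aluminium floor 112 mm wide, its top 12 mm above the bench; upright front plate 120 mm wide, 6 mm thick, from 6 to 68 mm above the bench, with a rubber push pad on it.
- tray_pad (a point): centre of the front of the black rubber push pad (70 mm wide, 30 mm tall, 12 mm thick) on the tray's front plate, 43 mm above the bench; 18 mm in front of the box's front plane when the tray is home. Its x axis is the push direction.
- door (a joint): opening angle of the door, rad: 0 = shut (hard stop), 1.95 = widest. Upright hinge at the box's left front corner; seen from above it shuts anticlockwise, from pointing out to the front to lying across the front. Stays where left (friction 0.06 N m). A grey pan 136 mm wide, 30 mm thick, from 1 to 84 mm above the bench; its hollow side has room for the tray's front plate and pad.
- door_hinge (a point): point on the door's hinge axis at the box's left front corner (68 mm left of the box's origin), 42 mm above the bench. Its frame turns with the door and equals the box's when shut: -y points along the door to its free edge, -x out of the outer face, which lies 30 mm from the axis.
- door_edge (a point): middle of the free edge of the door's outer face, 42 mm above the bench (136 mm along the door from the hinge axis, 30 mm out from it).
- lens_tube: black lens tube, 30 mm across, 45 mm tall, about 35 g, standing loose on the tray behind the front plate. Origin: centre of its underside, 12 mm above the bench. Its z axis is its own axis.
- post_holder: black upright post holder, 32 mm across, 61 mm tall, thumb screw on one side; beside the box on the right. Leave alone. Origin: centre of its underside.
- lens_case: round white lens case, 57 mm across, 20 mm tall; lies behind the door, left of the box. Leave alone. Origin: centre of its underside.
- mirror_mount: black mirror mount, 44x39x69 mm, right of the box. Leave alone. Origin: centre of its underside.
- hex_driver: black-handled hex driver, 193 mm long, 23 mm thick, lying at the right. Leave alone. Origin: centre of its underside.
- tissue_pack: pack of lens tissue, 110x80x22 mm, lying at the left. Leave alone. Origin: centre of its underside.
Mind the look-alikes: they are no part of the job. Leave any blue or green look-alike of the lens_tube alone.

How it is judged:
By the outcome, as a careful person would: the job done as asked, in the order asked, and still so for the second after the job is handed in, with the robot touching nothing.
It also fails if it takes over 54 s, if anything falls off the work surface, if the arm or the gripper's body presses on something with over 40 N, if the wrist force passes 120 N, or if a joint passes its speed limit or range.

### The arm

A 7-joint arm with a two-finger parallel gripper is mounted at the origin on a cart in front of the work surface, level with it; the furniture and walls round the work are solid. World frame = base frame: x ahead of the robot, y to its left, z up, the work surface at z = 0. Lengths are in m, angles in rad, forces in N, time in s.
With the tool pointing down it reaches from about 0.425 to 0.925 m from the base axis. Payload 6.8 kg.
Tool frame: the origin (TCP) lies at the very end of the fingers, on their centre line; the grasp point (between the pads) lies 19 mm behind it (r.grip_depth is the distance from the TCP to the grasp point, in m); z points along the fingers, y is the direction in which the jaws open and shut (so a half turn about z gives the same grasp; the last joint's range is limited). The gripper opens to 85 mm and grips with 20 to 120 N. Pads are 22 mm wide; open, the fingers measure 114 mm over their backs; the gripper's body (76 mm by 85 mm) begins 54 mm behind the grasp point. The pads swing forward as they close: fully open they stand 13 mm farther back than shut.
Start: joints at [1.048, 0.477, 0.022, 1.555, -0.011, 1.109, -0.083], TCP at [0.272, -0.618, 0.231] pointing down, gripper open.
Joint ranges: [-2.96, 2.96], [-0.34, 2.1], [-1.41, 1.46], [0.24, 2.44], [-1.37, 4.51], [0.17, 1.92], [-2.96, 2.96]. Speed limits (rad/s): [2.39, 2.39, 3.14, 3.14, 3.14, 3.14, 3.14].

### API

Orientations are given as a rotation vector (axis times angle).
In Python, from bench import status, eyes, workorder, spotter, r gives the robot as it stands.
- The arm moves only by the tool drive_tool, never from a script. Its argument "commands" is a list of rows, each an object of numbers: "rx", "ry", "rz": the turn, a rotation vector about the world's x, y, z normalised to -1 to 1, where 1 is 8 degrees; "tx", "ty", "tz": the shift along the world's x, y, z normalised to -1 to 1, where 1 is 20 mm; "grip": the closure, from -1 (fully open) to 1 (shut). A call has 1 to 10 rows; each row shifts and turns the commanded pose from where the row before left it; what a row does not reach is not made up. A row lasts 1/8 s, in which the tool goes at most 62.5 mm and 10.7 degrees, less where a joint would pass 70% of its speed; a pose out of reach is approached as far as the arm can. A call with a number of a shift or a turn outside -1 to 1 is refused whole. A call with a gripper value outside its range is refused whole. The fingers move at their own pace and stop on an object; "grip_force" is the grip in N (left out, the last holds). Time passes only in rows, so rows that do not move let the fingers close. It gives the time, the measured TCP pose, the force and the opening at its end, in the units of the state.
- status.get_obs(): the state, without advancing time (a new reading comes with each control period).
- eyes.grab_frame(name): name is "side" or "top"; returns a dict with "frame" (384x512x3 uint8, blue, green, red), "range_z" (384x512 float32, m along the optical axis (not along the pixel's ray), 0 where there is no reading), "fx", "fy", "cx", "cy" (pixels), "T" (4x4, takes a point from camera to world coordinates). Camera axes: x right, y down, z forward; pixel columns grow to the right and rows downward; lengths in m; the calibration is good to about 2 mm. A picture is of the moment at which its call begins.
- workorder.hand_in(): hands the job in, once; it reports no verdict.
Trained networks look in the newest picture that a camera, given by its name, has taken for a name from the list of things; names that differ only in an ending like _2 or _b are one class to them, and where a whole thing is asked for, a point or a joint stands for the part that bears it (a point fixed in the world has none). Each returns a list of dicts, best first, with "confidence" (0 to 1); they miss things now and then, are a little off and sometimes report something else, mostly with a low value. They report only what shows in the picture. A call takes as long as a camera call. They do not tell look-alikes from the thing itself.
- spotter.boxes_of(camera, target): "position" ([column, row] as shares, 0 to 1, of the picture: columns of its width, rows of its height, amid what is visible of it).
- spotter.masks_of(camera, target): "mask" (384x512 bool, what is visible of it) and "position" ([column, row] as shares, 0 to 1, of the picture: columns of its width, rows of its height, amid what is visible of it).
The state is a dict: "clock": time; "joints": joint angles; "qvel": joint speeds; "tau": joint torques, N m; "tcp_pos": TCP position; "orientation": TCP orientation; "contact_force": force on the tool from outside, world axes, zero at the start; "moment": the same for the moment, N m; "grip_width": finger opening in m.
Only numpy, scipy, OpenCV 4.12 (cv2) and the standard library are available. Lean on these libraries where they do the work, as an engineer would, in place of code of your own. Each camera call takes 0.05 s, during which the arm holds its last target.

## Working session

There is one attempt and no reset: what is moved stays moved. The work goes in short steps, Python scripts to look and compute and a tool call to move; the robot and the scene stay as the last step left them, time stands still between calls to the robot, and variables do not carry over. Pictures are saved under pics/ and viewed, and the job is handed in when it is done.

Besides the shell and the picture viewer there is one more tool, called after ">>>" by a JSON object that holds its "method" and its "body". drive_tool: Moves the arm, as the interface text tells. Scaled input: -1 to 1 covers 20 mm each way for a shift and 8 degrees each way for a turn. Its arguments: {"type":"object","properties":{"commands":{"type":"array","items":{"type":"object","properties":{"rx":{"type":"number"},"ry":{"type":"number"},"rz":{"type":"number"},"tx":{"type":"number"},"ty":{"type":"number"},"tz":{"type":"number"},"grip":{"type":"number"}}}},"grip_force":{"type":"number"}},"required":["commands"]}

```bash
mkdir -p pics; ls; cat > h.py <<'E'
import numpy as np, cv2
from bench import status, eyes, workorder, spotter, r
def pt(f,u,v,z=None):
    z=f["range_z"][int(v),int(u)] if z is None else z
    p=np.array([(u-f["cx"])/f["fx"]*z,(v-f["cy"])/f["fy"]*z,z,1]); return (f["T"]@p)[:3]
def cloud(f):
    z=f["range_z"]; v,u=np.mgrid[:384,:512]
    P=np.stack([(u-f["cx"])/f["fx"]*z,(v-f["cy"])/f["fy"]*z,z,np.ones_like(z)],-1)@f["T"].T
    P=P[...,:3]; P[z==0]=np.nan; return P
E
python3 - <<'E'
from h import *
o=status.get_obs(); print(o)
for c in("side","top"):
    f=eyes.grab_frame(c); cv2.imwrite(f"pics/{c}0.png",f["frame"]); print(c,f["T"].round(3).tolist(),f["fx"])
    np.savez(f"{c}0.npz",**{k:np.array(v) for k,v in f.items()})
    P=cloud(f)
    for n in["dark_box","tray","tray_pad","door","lens_tube","post_holder","lens_case","mirror_mount"]:
        for d in spotter.masks_of(c,n)[:2]:
            m=d["mask"]; q=P[m]; print(n,round(d["confidence"],2),(np.array(d["position"])*[512,384]).round(),np.nanmin(q,0).round(3),np.nanmax(q,0).round(3),np.nanmedian(q,0).round(3))
E
```

```text
pics
{'clock': 0.0, 'joints': array([ 1.04787772,  0.4778034 ,  0.02234674,  1.55643283, -0.01147233,
        1.10932314, -0.08309493]), 'qvel': array([ 6.49917686e-04, -1.67990147e-04,  2.32545913e-03,  1.23248975e-03,
       -5.03514651e-04, -8.54047241e-05, -2.50393339e-04]), 'tau': array([-2.12438777e-04, -5.96443534e+01,  1.60789009e+00, -2.81196696e+01,
        1.24652154e-02,  9.27776797e-03,  2.43896892e-05]), 'tcp_pos': array([ 0.27177861, -0.61722402,  0.23033152]), 'orientation': array([-3.07253010e+00, -6.46622453e-01,  8.45053892e-04]), 'contact_force': array([ 0.50232944,  0.53081033, -0.94809817]), 'moment': array([-0.01304109, -0.0220239 ,  0.0136576 ]), 'grip_width': 0.0852294102050654}
side [[0.984, -0.115, 0.134, 0.417], [-0.177, -0.644, 0.744, -0.873], [0.001, -0.756, -0.654, 0.851], [0.0, 0.0, 0.0, 1.0]] 430.02105355327024
dark_box 0.95 [278. 224.] [ 0.471 -0.211 -0.004] [0.779 0.137 0.105] [ 0.612 -0.091  0.054]
tray 0.87 [254. 239.] [ 0.489 -0.143 -0.004] [0.613 0.011 0.07 ] [ 0.542 -0.096  0.012]
tray_pad 0.77 [254. 238.] [ 0.488 -0.143 -0.003] [0.615 0.011 0.
[... 954 characters left out ...]
 [0.633 0.428 0.031] [0.562 0.37  0.021]
tray_pad 0.76 [297. 199.] [ 0.484 -0.141 -0.006] [ 0.622 -0.02   0.088] [ 0.555 -0.083  0.012]
tray_pad 0.61 [294. 183.] [ 0.468 -0.166 -0.006] [0.723 0.04  0.106] [ 0.606 -0.07   0.08 ]
door 0.87 [270. 205.] [ 0.468 -0.011 -0.007] [0.631 0.043 0.092] [0.527 0.015 0.082]
lens_tube 0.66 [341. 203.] [ 0.509 -0.234 -0.002] [ 0.539 -0.206  0.047] [ 0.526 -0.219  0.03 ]
lens_tube 0.51 [320. 234.] [ 0.423 -0.181 -0.006] [ 0.462 -0.144  0.048] [ 0.441 -0.16   0.025]
post_holder 0.5 [335. 167.] [ 0.653 -0.229  0.001] [ 0.677 -0.199  0.067] [ 0.66  -0.209  0.05 ]
mirror_mount 0.69 [377. 193.] [ 0.553 -0.373 -0.007] [ 0.604 -0.31   0.074] [ 0.571 -0.336  0.048]
```

```bash
python3 - <<'E'
import cv2
a=cv2.imread("pics/top0.png");cv2.imwrite("pics/top0c.png",cv2.resize(a[110:270,230:430],(800,640),interpolation=2)[:600])
a=cv2.imread("pics/side0.png");cv2.imwrite("pics/side0c.png",cv2.resize(a[150:350,140:400],(780,600),interpolation=2))
E
```

```text
(no output)
```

View pics/top0c.png

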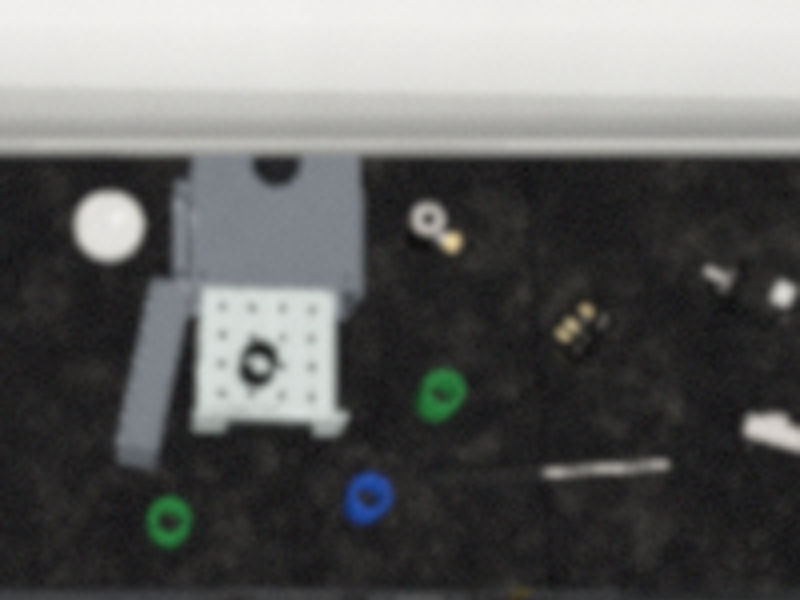

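View pics/side0c.png

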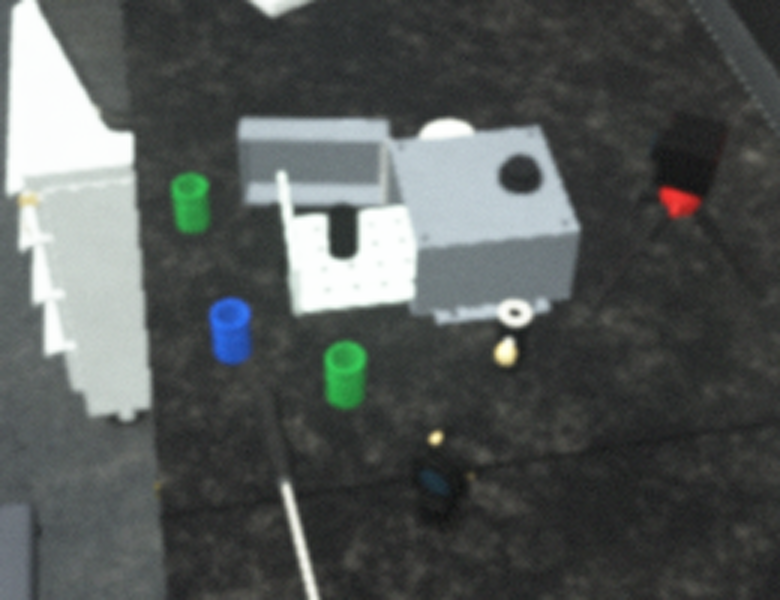

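View pics/top0.png

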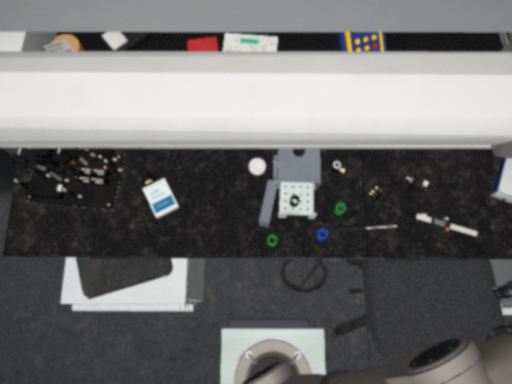

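The tray stands out with the black tube on it. The door is open to the left, at top-crop (150,375), and the green and blue look-alikes stand in front. There is also a shelf overhead. Next I'll fit the geometry.

```bash
python3 - <<'E'
from h import *
F={c:dict(np.load(f"{c}0.npz")) for c in("side","top")}
for c in F:
    f=F[c];P=cloud(f);bgr=f["frame"].astype(int)
    X,Y,Z=P[...,0],P[...,1],P[...,2]
    def rect(m,n):
        q=P[m]
        if len(q)<8: print(c,n,len(q));return
        (cx,cy),(w,h),a=cv2.minAreaRect(q[:,:2].astype(np.float32)); bx=cv2.boxPoints(((cx,cy),(w,h),a))
        print(c,n,len(q),"z",np.median(q[:,2]).round(3),"c",round(cx,4),round(cy,4),"wh",round(w,3),round(h,3),round(a,1),bx.round(3).tolist())
    roof=(Z>.076)&(Z<.1)&(X>.595)&(X<.76)&(Y>-.2)&(Y<.03); rect(roof,"roof")
    door=(Z>.076)&(Z<.1)&(X>.44)&(X<.60)&(Y>-.06)&(Y<.16); rect(door,"doortop")
    plate=(Z>.03)&(Z<.075)&(X>.46)&(X<.53)&(Y>-.15)&(Y<-.02); rect(plate,"plate")
    tray=(Z>.004)&(Z<.02)&(X>.48)&(X<.62)&(Y>-.15)&(Y<.0)&(bgr.min(-1)>150); rect(tray,"tray")
    tube=(Z>.045)&(Z<.065)&(X>.51)&(X<.62)&(Y>-.13)&(Y<-.03);rect(tube,"tube")
    for n,(x0,x1,y0,y1) in dict(greenL=(.4,.5,.05,.15),blue=(.4,.48,-.2,-.1),greenR=(.49,.56,-.26,-.18),case=(.63,.72,.03,.12)).items():
        zz=(Z>(.012 if n=="case" else .04))&(Z<.06)&(X>x0)&(X<x1)&(Y>y0)&(Y<y1);rect(zz,n)
f=F["top"];P=cloud(f);q=P[60:150,256];print([(i+60,*np.round(v,3)) for i,v in enumerate(q) if i%6==0])
E
```

```text
side roof 1989 z 0.084 c 0.6681 -0.0695 wh 0.173 0.148 88.5 [[0.5920000076293945, -0.15399999916553497], [0.7400000095367432, -0.15800000727176666], [0.7450000047683716, 0.014999999664723873], [0.5960000157356262, 0.01899999938905239]]
side doortop 378 z 0.083 c 0.537 0.0137 wh 0.036 0.131 76.5 [[0.4690000116825104, 0.012000000104308128], [0.597000002861023, -0.01899999938905239], [0.6050000190734863, 0.01600000075995922], [0.47699999809265137, 0.04600000008940697]]
side plate 242 z 0.057 c 0.4971 -0.081 wh 0.121 0.018 88.7 [[0.4869999885559082, -0.14100000262260437], [0.5049999952316284, -0.1420000046491623], [0.5080000162124634, -0.020999999716877937], [0.48899999260902405, -0.019999999552965164]]
side tray 1081 z 0.011 c 0.5607 -0.074 wh 0.154 0.107 80.1 [[0.4950000047683716, -0.14000000059604645], [0.6000000238418579, -0.1589999943971634], [0.6269999742507935, -0.00800000037997961], [0.5210000276565552, 0.010999999940395355]]
side tube 82 z 0.054 c 0.5519 -0.0722 wh 0.033 0.027 79.7 [[0.5360000133514404, -0.0860000029206276], [0.5619999766349792, -0.09099999815225601], [0.5680000
[... 2926 characters left out ...]
(84, np.float64(0.336), np.float64(0.037), np.float64(1.158)), (90, np.float64(0.332), np.float64(0.037), np.float64(1.158)), (96, np.float64(0.329), np.float64(0.037), np.float64(1.156)), (102, np.float64(0.326), np.float64(0.037), np.float64(1.154)), (108, np.float64(0.322), np.float64(0.037), np.float64(1.154)), (114, np.float64(0.319), np.float64(0.037), np.float64(1.152)), (120, np.float64(0.316), np.float64(0.037), np.float64(1.148)), (126, np.float64(0.314), np.float64(0.037), np.float64(1.145)), (132, np.float64(0.311), np.float64(0.037), np.float64(1.141)), (138, np.float64(0.309), np.float64(0.037), np.float64(1.137)), (144, np.float64(0.314), np.float64(0.037), np.float64(1.114))]
```

>>> {"method": "drive_tool", "body": {"commands": [{"tx":0.3,"ty":0.9,"rz":-0.31,"grip":1},{"tx":0.3,"ty":0.9,"rz":-0.31,"grip":1},{"tx":0.3,"ty":0.9,"rz":-0.31,"grip":1},{"tx":0.3,"ty":0.9,"rz":-0.31,"grip":1},{"tx":0.3,"ty":0.9,"rz":-0.31,"grip":1},{"tx":0.3,"ty":0.9,"rz":-0.31,"grip":1},{"tx":0.3,"ty":0.9,"rz":-0.31,"grip":1},{"tx":0.3,"ty":0.9,"rz":-0.31,"grip":1},{"tx":0.3,"ty":0.9,"rz":-0.31,"grip":1},{"tx":0.3,"ty":0.9,"rz":-0.31,"grip":1}]}}

```text
validation failed for argument at $.co...
```

```bash
python3 - <<'E'
from h import *
F={c:dict(np.load(f"{c}0.npz")) for c in("side","top")}
for c in F:
    f=F[c];P=cloud(f);b,g,r_=[f["frame"][...,i].astype(int) for i in range(3)]
    for n,m in(("green",(g>r_+30)&(g>b+25)),("blue",(b>r_+40)&(b>g+30))):
        k,l,s,_=cv2.connectedComponentsWithStats(m.astype(np.uint8))
        for i in range(1,k):
            if s[i,4]>30:
                q=P[l==i]; q=q[(q[:,0]>.3)&(q[:,0]<.8)]
                if len(q)>10: print(c,n,np.percentile(q,[5,50,95],axis=0).round(3).tolist())
E
```

```text
side green [[0.406, -0.015, -0.002], [0.421, -0.007, 0.024], [0.437, 0.059, 0.045]]
side green [[0.513, -0.237, -0.002], [0.528, -0.228, 0.025], [0.542, -0.176, 0.045]]
side blue [[0.712, -0.257, 0.501], [0.749, -0.243, 0.519], [0.795, -0.172, 0.554]]
side blue [[0.733, -0.228, 0.54], [0.755, -0.202, 0.555], [0.794, -0.172, 0.583]]
side blue [[0.527, 0.334, 0.019], [0.542, 0.357, 0.021], [0.557, 0.381, 0.024]]
side blue [[0.427, -0.175, -0.002], [0.442, -0.166, 0.024], [0.457, -0.114, 0.045]]
top green [[0.511, -0.24, -0.003], [0.529, -0.222, 0.018], [0.552, -0.207, 0.045]]
top green [[0.405, -0.014, -0.004], [0.423, 0.001, 0.007], [0.442, 0.017, 0.046]]
top blue [[0.765, -0.148, 0.552], [0.779, -0.141, 0.564], [0.792, -0.136, 0.575]]
top blue [[0.777, -0.202, 0.577], [0.785, -0.18, 0.58], [0.789, -0.162, 0.583]]
top blue [[0.524, 0.335, 0.017], [0.542, 0.361, 0.021], [0.561, 0.385, 0.026]]
top blue [[0.425, -0.177, -0.004], [0.442, -0.16, 0.012], [0.463, -0.145, 0.046]]
```

>>> {"method": "drive_tool", "body": {"commands": [{"tx":0.3,"ty":0.9,"tz":0,"rx":0,"ry":0,"rz":-0.31,"grip":1}]}}

```text
clock: 1.02
tcp_pos: [0.277, -0.6007, 0.2312]
orientation: [3.088, 0.575, -0.001]
contact_force: [0.3, 0.5, -0.5]
grip_width: 0.0698
```

>>> {"method": "drive_tool", "body": {"commands": [{"tx":0.3,"ty":0.9,"tz":0,"rx":0,"ry":0,"rz":-0.31,"grip":1},{"tx":0.3,"ty":0.9,"tz":0,"rx":0,"ry":0,"rz":-0.31,"grip":1},{"tx":0.3,"ty":0.9,"tz":0,"rx":0,"ry":0,"rz":-0.31,"grip":1},{"tx":0.3,"ty":0.9,"tz":0,"rx":0,"ry":0,"rz":-0.31,"grip":1},{"tx":0.3,"ty":0.9,"tz":0,"rx":0,"ry":0,"rz":-0.31,"grip":1},{"tx":0.3,"ty":0.9,"tz":0,"rx":0,"ry":0,"rz":-0.31,"grip":1},{"tx":0.3,"ty":0.9,"tz":0,"rx":0,"ry":0,"rz":-0.31,"grip":1},{"tx":0.3,"ty":0.9,"tz":0,"rx":0,"ry":0,"rz":-0.31,"grip":1},{"tx":0.3,"ty":0.9,"tz":0,"rx":0,"ry":0,"rz":-0.31,"grip":1},{"tx":0.3,"ty":0.9,"tz":0,"rx":0,"ry":0,"rz":0,"grip":1}]}}

```text
clock: 2.28
tcp_pos: [0.3383, -0.4191, 0.2314]
orientation: [3.141, -0.028, 0.0]
contact_force: [0.9, -0.0, 0.2]
grip_width: 0.0001
```

>>> {"method": "drive_tool", "body": {"commands": [{"tx":0.3,"ty":0.9,"tz":0,"rx":0,"ry":0,"rz":0,"grip":1},{"tx":0.3,"ty":0.9,"tz":0,"rx":0,"ry":0,"rz":0,"grip":1},{"tx":0.3,"ty":0.9,"tz":0,"rx":0,"ry":0,"rz":0,"grip":1},{"tx":0.3,"ty":0.9,"tz":0,"rx":0,"ry":0,"rz":0,"grip":1},{"tx":0.3,"ty":0.9,"tz":0,"rx":0,"ry":0,"rz":0,"grip":1},{"tx":0.3,"ty":0.9,"tz":0,"rx":0,"ry":0,"rz":0,"grip":1},{"tx":0.3,"ty":0.9,"tz":0,"rx":0,"ry":0,"rz":0,"grip":1},{"tx":0.3,"ty":0.9,"tz":0,"rx":0,"ry":0,"rz":0,"grip":1},{"tx":0.3,"ty":0.9,"tz":0,"rx":0,"ry":0,"rz":0,"grip":1},{"tx":0.3,"ty":0.9,"tz":0,"rx":0,"ry":0,"rz":0,"grip":1}]}}

```text
clock: 3.52
tcp_pos: [0.3982, -0.2386, 0.2314]
orientation: [3.141, -0.028, 0.0]
contact_force: [-0.7, -0.3, 0.9]
grip_width: 0.0002
```

>>> {"method": "drive_tool", "body": {"commands": [{"tx":0.3,"ty":0.98,"tz":0,"rx":0,"ry":0,"rz":0,"grip":1},{"tx":0.3,"ty":0.98,"tz":0,"rx":0,"ry":0,"rz":0,"grip":1},{"tx":0.3,"ty":0.98,"tz":0,"rx":0,"ry":0,"rz":0,"grip":1},{"tx":0.3,"ty":0.98,"tz":0,"rx":0,"ry":0,"rz":0,"grip":1},{"tx":0.3,"ty":0.98,"tz":0,"rx":0,"ry":0,"rz":0,"grip":1},{"tx":0.3,"ty":0.98,"tz":0,"rx":0,"ry":0,"rz":0,"grip":1},{"tx":0.3,"ty":0.98,"tz":0,"rx":0,"ry":0,"rz":0,"grip":1},{"tx":0.3,"ty":0.95,"tz":0,"rx":0,"ry":0,"rz":0,"grip":1},{"tx":0,"ty":0,"tz":0,"rx":0,"ry":0,"rz":0,"grip":1}]}}

```text
clock: 4.65
tcp_pos: [0.4463, -0.082, 0.2314]
orientation: [-3.141, 0.023, -0.001]
contact_force: [0.6, -0.9, -0.3]
grip_width: -0.0002
```

>>> {"method": "drive_tool", "body": {"commands": [{"tx":0,"ty":0,"tz":-1,"rx":0,"ry":0,"rz":0,"grip":1},{"tx":0,"ty":0,"tz":-1,"rx":0,"ry":0,"rz":0,"grip":1},{"tx":0,"ty":0,"tz":-1,"rx":0,"ry":0,"rz":0,"grip":1},{"tx":0,"ty":0,"tz":-1,"rx":0,"ry":0,"rz":0,"grip":1},{"tx":0,"ty":0,"tz":-1,"rx":0,"ry":0,"rz":0,"grip":1},{"tx":0,"ty":0,"tz":-1,"rx":0,"ry":0,"rz":0,"grip":1},{"tx":0,"ty":0,"tz":-0.5,"rx":0,"ry":0,"rz":0,"grip":1}]}}

```text
clock: 5.52
tcp_pos: [0.4452, -0.0844, 0.1005]
orientation: [3.141, -0.03, -0.002]
contact_force: [0.4, -0.6, 0.5]
grip_width: -0.0001
```

```bash
python3 - <<'E'
from h import *
f=eyes.grab_frame("side");a=f["frame"];cv2.imwrite("pics/side1.png",cv2.resize(a[100:300,140:400],(780,600),interpolation=2))
print(status.get_obs()["tcp_pos"],status.get_obs()["joints"].round(2))
E
```

```text
[ 0.44485659 -0.0841579   0.09977685] [ 0.25  0.32 -0.23  2.17  0.12  0.66 -1.65]
```

View pics/side1.png

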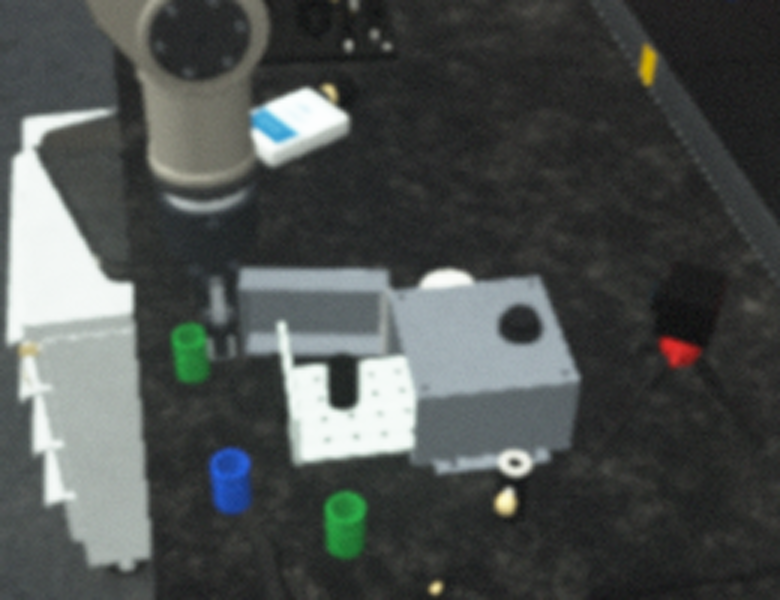

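>>> {"method": "drive_tool", "body": {"commands": [{"tx":0,"ty":0,"tz":-1,"rx":0,"ry":0,"rz":0,"grip":1},{"tx":0,"ty":0,"tz":-1,"rx":0,"ry":0,"rz":0,"grip":1},{"tx":0,"ty":0,"tz":-1,"rx":0,"ry":0,"rz":0,"grip":1},{"tx":0,"ty":0.1,"tz":-0.1,"rx":0,"ry":0,"rz":0,"grip":1},{"tx":0.4,"ty":0,"tz":0,"rx":0,"ry":0,"rz":0,"grip":1},{"tx":0.4,"ty":0,"tz":0,"rx":0,"ry":0,"rz":0,"grip":1}]}}

```text
clock: 6.32
tcp_pos: [0.4636, -0.0817, 0.0403]
orientation: [3.141, -0.028, 0.003]
contact_force: [0.5, -0.1, 0.4]
grip_width: 0.0001
```

>>> {"method": "drive_tool", "body": {"commands": [{"tx":0.2,"ty":0,"tz":0,"rx":0,"ry":0,"rz":0,"grip":1},{"tx":0.2,"ty":0,"tz":0,"rx":0,"ry":0,"rz":0,"grip":1},{"tx":0.2,"ty":0,"tz":0,"rx":0,"ry":0,"rz":0,"grip":1},{"tx":0.2,"ty":0,"tz":0,"rx":0,"ry":0,"rz":0,"grip":1},{"tx":0.2,"ty":0,"tz":0,"rx":0,"ry":0,"rz":0,"grip":1},{"tx":0.2,"ty":0,"tz":0,"rx":0,"ry":0,"rz":0,"grip":1}]}}

```text
clock: 7.08
tcp_pos: [0.4858, -0.0819, 0.0392]
orientation: [3.141, -0.029, -0.001]
contact_force: [-2.0, -1.6, 0.8]
grip_width: -0.0003
```

>>> {"method": "drive_tool", "body": {"commands": [{"tx":0.25,"ty":0,"tz":0,"rx":0,"ry":0,"rz":0,"grip":1},{"tx":0.25,"ty":0,"tz":0,"rx":0,"ry":0,"rz":0,"grip":1},{"tx":0.25,"ty":0,"tz":0,"rx":0,"ry":0,"rz":0,"grip":1},{"tx":0.25,"ty":0,"tz":0,"rx":0,"ry":0,"rz":0,"grip":1},{"tx":0.25,"ty":0,"tz":0,"rx":0,"ry":0,"rz":0,"grip":1},{"tx":0.25,"ty":0,"tz":0,"rx":0,"ry":0,"rz":0,"grip":1},{"tx":0.25,"ty":0,"tz":0,"rx":0,"ry":0,"rz":0,"grip":1},{"tx":0.25,"ty":0,"tz":0,"rx":0,"ry":0,"rz":0,"grip":1}]}}

```text
clock: 8.07
tcp_pos: [0.5264, -0.0815, 0.0393]
orientation: [3.141, -0.028, 0.0]
contact_force: [-1.5, -1.6, 0.5]
grip_width: -0.0002
```

>>> {"method": "drive_tool", "body": {"commands": [{"tx":0.25,"ty":0,"tz":0,"rx":0,"ry":0,"rz":0,"grip":1},{"tx":0.25,"ty":0,"tz":0,"rx":0,"ry":0,"rz":0,"grip":1},{"tx":0.25,"ty":0,"tz":0,"rx":0,"ry":0,"rz":0,"grip":1},{"tx":0.25,"ty":0,"tz":0,"rx":0,"ry":0,"rz":0,"grip":1},{"tx":0.2,"ty":0,"tz":0,"rx":0,"ry":0,"rz":0,"grip":1}]}}

```text
clock: 8.7
tcp_pos: [0.5504, -0.0815, 0.0393]
orientation: [-3.141, 0.028, -0.0]
contact_force: [-2.4, -1.1, 0.6]
grip_width: -0.0004
```

Now slowly, up to the stop.

>>> {"method": "drive_tool", "body": {"commands": [{"tx":0.15,"ty":0,"tz":0,"rx":0,"ry":0,"rz":0,"grip":1},{"tx":0.15,"ty":0,"tz":0,"rx":0,"ry":0,"rz":0,"grip":1},{"tx":0.15,"ty":0,"tz":0,"rx":0,"ry":0,"rz":0,"grip":1},{"tx":0.15,"ty":0,"tz":0,"rx":0,"ry":0,"rz":0,"grip":1}]}}

```text
clock: 9.2
tcp_pos: [0.5622, -0.0816, 0.0393]
orientation: [3.141, -0.028, -0.0]
contact_force: [-1.9, -0.7, -0.4]
grip_width: -0.0002
```

>>> {"method": "drive_tool", "body": {"commands": [{"tx":0.15,"ty":0,"tz":0,"rx":0,"ry":0,"rz":0,"grip":1},{"tx":0.15,"ty":0,"tz":0,"rx":0,"ry":0,"rz":0,"grip":1}]}}

```text
clock: 9.45
tcp_pos: [0.5682, -0.0816, 0.0393]
orientation: [3.141, -0.028, 0.0]
contact_force: [-1.4, -1.4, 0.1]
grip_width: 0.0
```

>>> {"method": "drive_tool", "body": {"commands": [{"tx":0.1,"ty":0,"tz":0,"rx":0,"ry":0,"rz":0,"grip":1}]}}

```text
clock: 9.57
tcp_pos: [0.5703, -0.0815, 0.0393]
orientation: [-3.141, 0.028, -0.0]
contact_force: [-1.6, -1.2, -0.2]
grip_width: 0.0001
```

>>> {"method": "drive_tool", "body": {"commands": [{"tx":0.1,"ty":0,"tz":0,"rx":0,"ry":0,"rz":0,"grip":1},{"tx":0.1,"ty":0,"tz":0,"rx":0,"ry":0,"rz":0,"grip":1}]}}

```text
clock: 9.82
tcp_pos: [0.5713, -0.0816, 0.039]
orientation: [3.141, -0.029, -0.009]
contact_force: [-11.7, -0.3, 9.8]
grip_width: 0.0002
```

>>> {"method": "drive_tool", "body": {"commands": [{"tx":0.1,"ty":0,"tz":0,"rx":0,"ry":0,"rz":0,"grip":1}]}}

```text
clock: 9.95
tcp_pos: [0.5713, -0.0816, 0.0387]
orientation: [3.141, -0.029, -0.015]
contact_force: [-17.5, -0.1, 13.0]
grip_width: 0.0001
```

>>> {"method": "drive_tool", "body": {"commands": [{"tx":-0.4,"ty":0,"tz":0,"rx":0,"ry":0,"rz":0,"grip":1},{"tx":-1,"ty":0,"tz":0,"rx":0,"ry":0,"rz":0,"grip":1},{"tx":-1,"ty":0,"tz":0,"rx":0,"ry":0,"rz":0,"grip":1},{"tx":-0.9,"ty":0,"tz":0.3,"rx":0,"ry":0,"rz":0,"grip":1},{"tx":0,"ty":0,"tz":1,"rx":0,"ry":0,"rz":0,"grip":1},{"tx":0,"ty":0,"tz":1,"rx":0,"ry":0,"rz":0,"grip":1},{"tx":0,"ty":0,"tz":1,"rx":0,"ry":0,"rz":0,"grip":1},{"tx":0,"ty":0,"tz":1,"rx":0,"ry":0,"rz":0,"grip":1},{"tx":0,"ty":0,"tz":1,"rx":0,"ry":0,"rz":0,"grip":1},{"tx":0,"ty":0,"tz":0,"rx":0,"ry":0,"rz":0,"grip":1}]}}

```text
clock: 11.2
tcp_pos: [0.5119, -0.0813, 0.147]
orientation: [3.141, -0.028, 0.008]
contact_force: [0.5, 0.1, 0.1]
grip_width: 0.0001
```

```bash
python3 - <<'E'
from h import *
f=eyes.grab_frame("side");a=f["frame"];cv2.imwrite("pics/side2.png",cv2.resize(a[100:300,140:400],(780,600),interpolation=2))
P=cloud(f);X,Y,Z=P[...,0],P[...,1],P[...,2]
m=(Z>.064)&(Z<.073)&(X>.5)&(X<.62)&(Y>-.15)&(Y<-.02); q=P[m];print(len(q),np.percentile(q,[5,50,95],axis=0).round(3))
E
```

```text
81 [[ 0.595 -0.149  0.064]
 [ 0.598 -0.092  0.067]
 [ 0.61  -0.031  0.069]]
```

View pics/side2.png

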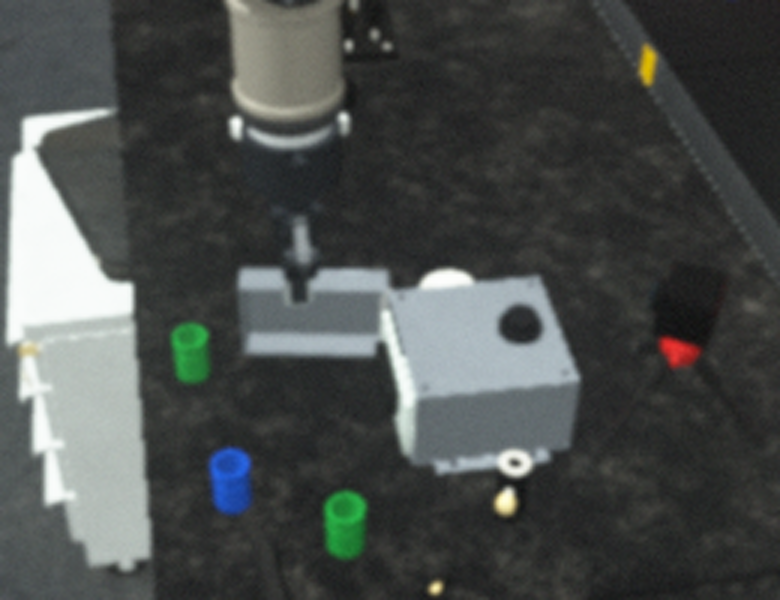

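The picture shows the tray's plate flush at the box front (crop x≈400). The door and the neighbouring things haven't moved. Next I'll go over the door to its outer side.

>>> {"method": "drive_tool", "body": {"commands": [{"tx":-0.1,"ty":1,"tz":0,"rx":0,"ry":0,"rz":0,"grip":1},{"tx":-0.1,"ty":1,"tz":0,"rx":0,"ry":0,"rz":0,"grip":1},{"tx":-0.1,"ty":1,"tz":0,"rx":0,"ry":0,"rz":0,"grip":1},{"tx":-0.1,"ty":1,"tz":0,"rx":0,"ry":0,"rz":0,"grip":1},{"tx":0,"ty":1,"tz":0,"rx":0,"ry":0,"rz":0,"grip":1},{"tx":0,"ty":1,"tz":0,"rx":0,"ry":0,"rz":0,"grip":1},{"tx":0,"ty":1,"tz":0,"rx":0,"ry":0,"rz":0,"grip":1},{"tx":0,"ty":1,"tz":0,"rx":0,"ry":0,"rz":0,"grip":1},{"tx":0,"ty":0.4,"tz":0,"rx":0,"ry":0,"rz":0,"grip":1},{"tx":0,"ty":0,"tz":0,"rx":0,"ry":0,"rz":0,"grip":1}]}}

```text
clock: 12.5
tcp_pos: [0.5018, 0.0866, 0.1447]
orientation: [3.141, -0.027, -0.001]
contact_force: [0.0, 0.0, 0.5]
grip_width: -0.0
```

>>> {"method": "drive_tool", "body": {"commands": [{"tx":0,"ty":0,"tz":-1,"rx":0,"ry":0,"rz":0,"grip":1},{"tx":0,"ty":0,"tz":-1,"rx":0,"ry":0,"rz":0,"grip":1},{"tx":0,"ty":0,"tz":-1,"rx":0,"ry":0,"rz":0,"grip":1},{"tx":0,"ty":0,"tz":-1,"rx":0,"ry":0,"rz":0,"grip":1},{"tx":0,"ty":0,"tz":-1,"rx":0,"ry":0,"rz":0,"grip":1},{"tx":0,"ty":0,"tz":-0.4,"rx":0,"ry":0,"rz":0,"grip":1},{"tx":0,"ty":-0.3,"tz":0,"rx":0,"ry":0,"rz":0,"grip":1}]}}

```text
clock: 13.38
tcp_pos: [0.5019, 0.0801, 0.037]
orientation: [3.141, -0.028, -0.001]
contact_force: [-0.3, -0.5, -0.0]
grip_width: 0.0002
```

```bash
python3 - <<'E'
import numpy as np
H=np.array([.600,-.015]);yaw=np.radians(-1.3)
prev=None
for t in np.linspace(1.756,0,23):
    a=yaw-t; ex=np.array([np.cos(a),np.sin(a)]);ey=np.array([-ex[1],ex[0]])
    off=.030+.011*abs(ex[0])+.0145*abs(ex[1])
    p=H-ex*off-ey*.100
    print(round(t,2),p.round(4),None if prev is None else ((p-prev)/.02).round(2)); prev=p
E
```

```text
1.76 [0.5117 0.0511] None
1.68 [0.5067 0.0432] [-0.25 -0.4 ]
1.6 [0.5023 0.0348] [-0.22 -0.42]
1.52 [0.4986 0.0267] [-0.18 -0.41]
1.44 [0.4955 0.0192] [-0.15 -0.37]
1.36 [0.493  0.0115] [-0.13 -0.39]
1.28 [0.4911 0.0034] [-0.1 -0.4]
1.2 [ 0.4898 -0.0049] [-0.06 -0.41]
1.12 [ 0.4892 -0.0133] [-0.03 -0.42]
1.04 [ 0.4893 -0.022 ] [ 0.   -0.43]
0.96 [ 0.4901 -0.0306] [ 0.04 -0.43]
0.88 [ 0.4917 -0.0393] [ 0.08 -0.43]
0.8 [ 0.494 -0.048] [ 0.12 -0.43]
0.72 [ 0.4972 -0.0564] [ 0.16 -0.42]
0.64 [ 0.501  -0.0647] [ 0.19 -0.41]
0.56 [ 0.5057 -0.0727] [ 0.23 -0.4 ]
0.48 [ 0.511  -0.0803] [ 0.27 -0.38]
0.4 [ 0.5171 -0.0874] [ 0.3  -0.36]
0.32 [ 0.5239 -0.094 ] [ 0.34 -0.33]
0.24 [ 0.5312 -0.1001] [ 0.37 -0.3 ]
0.16 [ 0.5391 -0.1055] [ 0.4  -0.27]
0.08 [ 0.5476 -0.1101] [ 0.42 -0.23]
0.0 [ 0.5564 -0.114 ] [ 0.44 -0.2 ]
```

>>> {"method": "drive_tool", "body": {"commands": [{"tx":0.1,"ty":-0.36,"tz":0,"rx":0,"ry":0,"rz":0,"grip":1},{"tx":0.1,"ty":-0.36,"tz":0,"rx":0,"ry":0,"rz":0,"grip":1},{"tx":0.1,"ty":-0.36,"tz":0,"rx":0,"ry":0,"rz":0,"grip":1},{"tx":0.1,"ty":-0.36,"tz":0,"rx":0,"ry":0,"rz":0,"grip":1},{"tx":-0.2,"ty":-0.4,"tz":0,"rx":0,"ry":0,"rz":0,"grip":1},{"tx":-0.22,"ty":-0.42,"tz":0,"rx":0,"ry":0,"rz":0,"grip":1}]}}

```text
clock: 14.12
tcp_pos: [0.5015, 0.0346, 0.0372]
orientation: [3.141, -0.028, 0.0]
contact_force: [0.7, 0.7, 1.2]
grip_width: -0.0003
```

>>> {"method": "drive_tool", "body": {"commands": [{"tx":-0.18,"ty":-0.41,"tz":0,"rx":0,"ry":0,"rz":0,"grip":1},{"tx":-0.15,"ty":-0.37,"tz":0,"rx":0,"ry":0,"rz":0,"grip":1},{"tx":-0.13,"ty":-0.39,"tz":0,"rx":0,"ry":0,"rz":0,"grip":1},{"tx":-0.1,"ty":-0.4,"tz":0,"rx":0,"ry":0,"rz":0,"grip":1},{"tx":-0.06,"ty":-0.41,"tz":0,"rx":0,"ry":0,"rz":0,"grip":1},{"tx":-0.03,"ty":-0.42,"tz":0,"rx":0,"ry":0,"rz":0,"grip":1},{"tx":0,"ty":-0.43,"tz":0,"rx":0,"ry":0,"rz":0,"grip":1},{"tx":0.04,"ty":-0.43,"tz":0,"rx":0,"ry":0,"rz":0,"grip":1}]}}

```text
clock: 15.12
tcp_pos: [0.4894, -0.0306, 0.0373]
orientation: [3.141, -0.029, -0.0]
contact_force: [-0.3, 0.6, 0.9]
grip_width: 0.0
```

>>> {"method": "drive_tool", "body": {"commands": [{"tx":0.08,"ty":-0.43,"tz":0,"rx":0,"ry":0,"rz":0,"grip":1},{"tx":0.12,"ty":-0.43,"tz":0,"rx":0,"ry":0,"rz":0,"grip":1},{"tx":0.16,"ty":-0.42,"tz":0,"rx":0,"ry":0,"rz":0,"grip":1},{"tx":0.19,"ty":-0.41,"tz":0,"rx":0,"ry":0,"rz":0,"grip":1},{"tx":0.23,"ty":-0.4,"tz":0,"rx":0,"ry":0,"rz":0,"grip":1},{"tx":0.27,"ty":-0.38,"tz":0,"rx":0,"ry":0,"rz":0,"grip":1}]}}

```text
clock: 15.88
tcp_pos: [0.5107, -0.0799, 0.0373]
orientation: [3.141, -0.028, -0.0]
contact_force: [-0.5, 1.0, 1.1]
grip_width: -0.0004
```

```bash
python3 - <<'E'
from h import *
f=eyes.grab_frame("side");a=f["frame"];cv2.imwrite("pics/side3.png",cv2.resize(a[100:300,140:400],(780,600),interpolation=2))
E
```

```text
(no output)
```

View pics/side3.png

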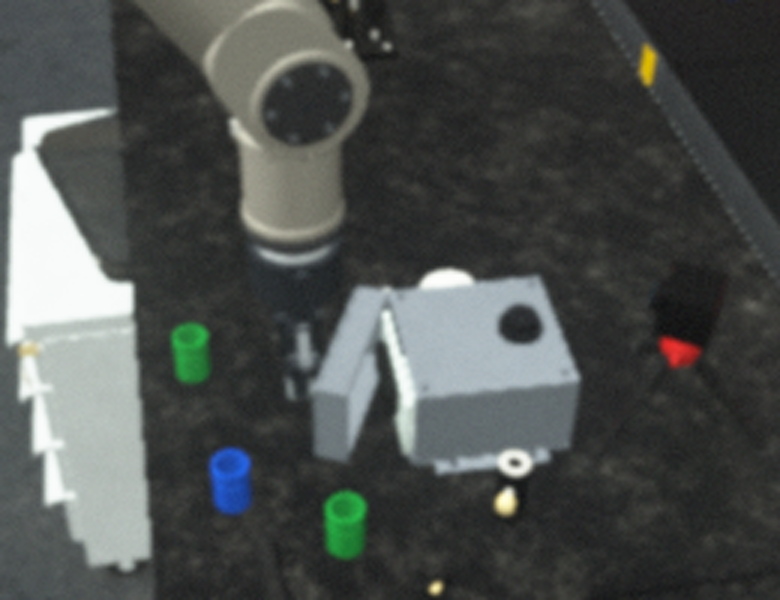

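The door is about 0.5 rad from shut, with the fingers on its outer face (crop (298,370)), as planned. I'll carry on.

>>> {"method": "drive_tool", "body": {"commands": [{"tx":0.3,"ty":-0.36,"tz":0,"rx":0,"ry":0,"rz":0,"grip":1},{"tx":0.34,"ty":-0.33,"tz":0,"rx":0,"ry":0,"rz":0,"grip":1},{"tx":0.37,"ty":-0.3,"tz":0,"rx":0,"ry":0,"rz":0,"grip":1},{"tx":0.4,"ty":-0.27,"tz":0,"rx":0,"ry":0,"rz":0,"grip":1},{"tx":0.3,"ty":-0.16,"tz":0,"rx":0,"ry":0,"rz":0,"grip":1}]}}

```text
clock: 16.55
tcp_pos: [0.5453, -0.1082, 0.0373]
orientation: [3.141, -0.029, 0.0]
contact_force: [0.1, 1.1, -0.3]
grip_width: -0.0001
```

>>> {"method": "drive_tool", "body": {"commands": [{"tx":0.2,"ty":-0.1,"tz":0,"rx":0,"ry":0,"rz":0,"grip":1},{"tx":0.15,"ty":-0.05,"tz":0,"rx":0,"ry":0,"rz":0,"grip":1}]}}

```text
clock: 16.8
tcp_pos: [0.5517, -0.1109, 0.0373]
orientation: [3.141, -0.028, -0.0]
contact_force: [-0.7, 0.5, -0.8]
grip_width: 0.0005
```

>>> {"method": "drive_tool", "body": {"commands": [{"tx":0.15,"ty":0,"tz":0,"rx":0,"ry":0,"rz":0,"grip":1}]}}

```text
clock: 16.92
tcp_pos: [0.5546, -0.1109, 0.0372]
orientation: [3.141, -0.028, -0.001]
contact_force: [-0.5, -0.8, 0.3]
grip_width: 0.0003
```

>>> {"method": "drive_tool", "body": {"commands": [{"tx":0.1,"ty":0,"tz":0,"rx":0,"ry":0,"rz":0,"grip":1},{"tx":0.1,"ty":0,"tz":0,"rx":0,"ry":0,"rz":0,"grip":1}]}}

```text
clock: 17.18
tcp_pos: [0.5557, -0.1108, 0.0367]
orientation: [3.141, -0.029, -0.009]
contact_force: [-11.0, -0.1, 5.6]
grip_width: -0.0002
```

>>> {"method": "drive_tool", "body": {"commands": [{"tx":0.1,"ty":0,"tz":0,"rx":0,"ry":0,"rz":0,"grip":1},{"tx":0.1,"ty":0,"tz":0,"rx":0,"ry":0,"rz":0,"grip":1}]}}

```text
clock: 17.42
tcp_pos: [0.5555, -0.1111, 0.0355]
orientation: [3.141, -0.03, -0.022]
contact_force: [-18.8, 0.3, 5.8]
grip_width: 0.0002
```

>>> {"method": "drive_tool", "body": {"commands": [{"tx":-0.4,"ty":0,"tz":0,"rx":0,"ry":0,"rz":0,"grip":1},{"tx":-1,"ty":0,"tz":0,"rx":0,"ry":0,"rz":0,"grip":1},{"tx":-1,"ty":0,"tz":0,"rx":0,"ry":0,"rz":0,"grip":1},{"tx":0,"ty":0,"tz":1,"rx":0,"ry":0,"rz":0,"grip":1},{"tx":0,"ty":0,"tz":1,"rx":0,"ry":0,"rz":0,"grip":1},{"tx":0,"ty":0,"tz":1,"rx":0,"ry":0,"rz":0,"grip":1},{"tx":0,"ty":0,"tz":1,"rx":0,"ry":0,"rz":0,"grip":1},{"tx":0,"ty":0,"tz":1,"rx":0,"ry":0,"rz":0,"grip":1},{"tx":0,"ty":0,"tz":1,"rx":0,"ry":0,"rz":0,"grip":1},{"tx":0,"ty":0,"tz":0,"rx":0,"ry":0,"rz":0,"grip":1}]}}

```text
clock: 18.68
tcp_pos: [0.5164, -0.1107, 0.159]
orientation: [3.141, -0.028, 0.007]
contact_force: [0.7, -0.6, -0.2]
grip_width: -0.0002
```

```bash
python3 - <<'E'
from h import *
for c in("side","top"):
    f=eyes.grab_frame(c);a=f["frame"]
    cv2.imwrite(f"pics/{c}4.png",cv2.resize(a[100:300,140:400] if c=="side" else a[110:260,230:430],(780,600 if c=="side" else 585),interpolation=2))
    P=cloud(f);X,Y,Z=P[...,0],P[...,1],P[...,2]
    m=(Z>.076)&(Z<.093)&(X>.5)&(X<.605)&(Y>-.17)&(Y<.03)
    q=P[m]
    for lo,hi in((-.15,-.11),(-.11,-.07),(-.07,-.03),(-.03,.0)):
        w=q[(q[:,1]>lo)&(q[:,1]<hi)]
        if len(w): print(c,lo,len(w),np.percentile(w[:,0],[2,10]).round(4))
E
```

```text
side -0.15 191 [0.5695 0.5721]
side -0.11 145 [0.5714 0.5737]
side -0.07 133 [0.5724 0.5747]
side -0.03 48 [0.5746 0.5773]
top -0.11 78 [0.5744 0.5783]
top -0.07 134 [0.569  0.5718]
top -0.03 65 [0.5698 0.5729]
```

View pics/side4.png

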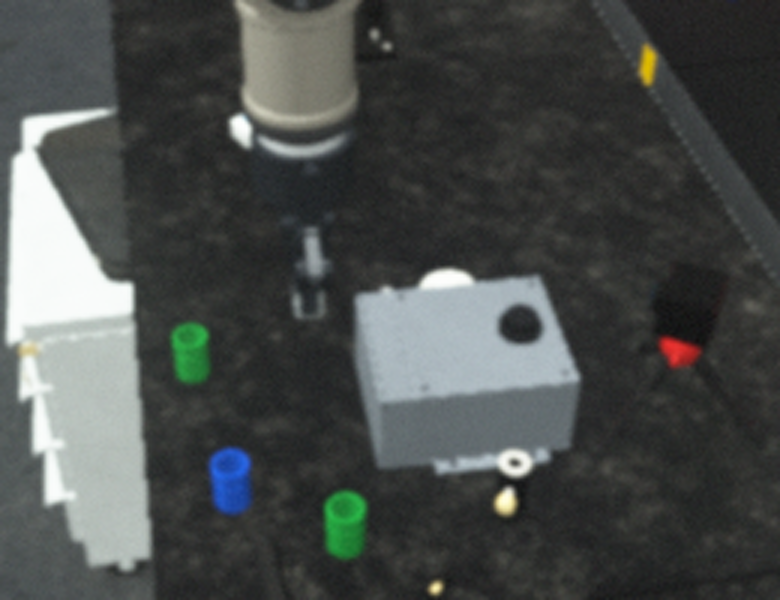

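View pics/top4.png

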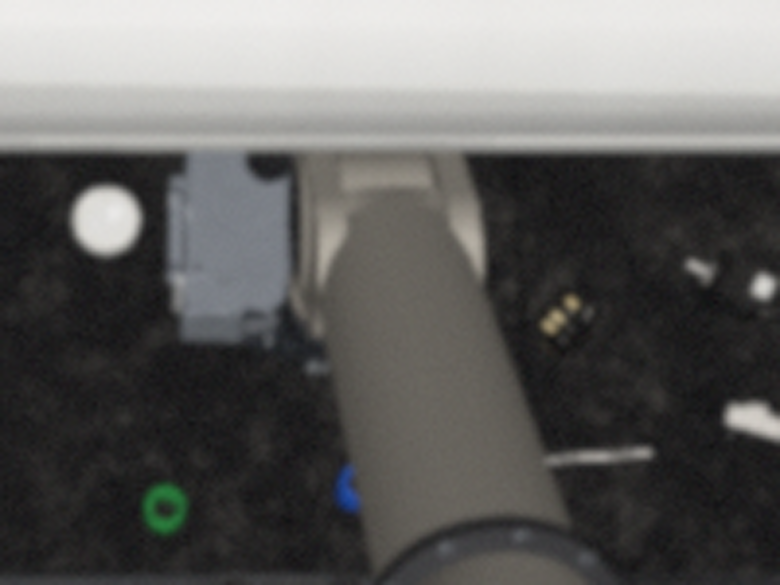

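```bash
python3 - <<'E'
from h import *
print(workorder.hand_in(), status.get_obs()["contact_force"])
E
```

```text
the job is handed in; nothing more can be done
the job is handed in; nothing more can be done
```

I pushed the tray home with the closed fingertips, then swung the door shut. I backed off clear of everything and handed in at about 19 s of the 54 s allowed.

- **Tray:** it stopped hard at TCP x = 0.571, where home was predicted, and did not move under about 17 N. A picture then showed its front plate flush at the box front.
- **Door:** it stopped hard at TCP x = 0.556 (0.556 predicted), with no movement under about 19 N. The last picture shows no gap at the box.
- **Door disagreement:** the side camera's depth put the door's front edge about 1° more slanted than the box. I took this as noise, since the hard stop and the picture both say it is shut.
- **Things round the box:** the green and blue look-alikes, post holder and lens case look unmoved in the last side picture. The mirror mount and hex driver were only partly in view, in the top picture. The tissue pack was last seen in an early picture, but I never worked near it.
- **Lens tube:** I pushed slowly (40 mm/s at most) and never touched the tube. It was standing when last seen before the push. Once inside it was out of view, so I could not confirm it is still standing.

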